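# Unlock and eject the sample carriage of a bench reader

## Robot

A 6-joint arm with a two-finger parallel gripper is mounted at the origin on the work surface; the furniture and walls round the work are solid. World frame = base frame: x ahead of the robot, y to its left, z up, the work surface at z = 0. Lengths are in m, angles in rad, forces in N, time in s.
With the tool pointing down it reaches from about 0.325 to 0.9 m from the base axis. Payload 3.5 kg.
Tool frame: the origin (TCP) lies where the fingers leave the gripper's body, on its centre line; the fingertips stand 73 mm ahead of it and the grasp point (between the pads) lies 54 mm ahead of it; z points along the fingers, y is the line along which they close (so a half turn about z gives the same grasp; the last joint's range is limited). The gripper opens to 85 mm and grips with 20 to 120 N. Pads are 22 mm wide; open, the fingers measure 114 mm over their backs; the gripper's body (76 mm by 85 mm) begins 54 mm behind the grasp point. The pads swing forward as they close: fully open they stand 13 mm farther back than shut.
Start: joints at [1.102, 0.276, -0.026, 1.268, 0, 1.467], TCP at [0.224, 0.584, 0.304] pointing down, gripper open.
Joint ranges: [-3.12, 3.12], [-0.85, 1.88], [-1.08, 1.24], [-1.95, 2.15], [-1.57, 1.53], [-3.14, 3.14]. Speed limits (rad/s): [2.57, 2.57, 3.14, 3.14, 3.14, 3.14].

## Interface

Orientations are given as a 3x3 rotation matrix whose columns are the frame's x, y, z axes.
In Python, from station import r gives the robot as it stands.
- The arm moves only by the tool carry_out, never from a script. Its argument "motion" is a list of rows, each an object with "claw": the opening, from 0 (shut) to 1 (fully open); "offset": the shift along the world's x, y, z in mm, a list of three; "angular": the turn, a rotation vector about the world's x, y, z in degrees, a list of three. In form: [{"claw": claw, "offset": [dx, dy, dz], "angular": [rx, ry, rz]}, ...]. A call has 1 to 8 rows; each row is the pose to reach, as a shift and turn from the pose commanded when the call began; what a row does not reach only later rows make up. A row lasts 1/8 s, in which the tool goes at most 62.5 mm and 10.7 degrees, less where a joint would pass 70% of its speed; a pose out of reach is approached as far as the arm can. A call with a gripper value outside its range is refused whole. The fingers move at their own pace and stop on an object; "squeeze" is the grip in N (left out, the last holds). Time passes only in rows, so rows that repeat a pose let the fingers close. It gives the time, the measured TCP pose, the force, the opening and the grip force at its end, in the units of the state.
- r.get_obs(): the state, without advancing time (a new reading comes with each control period).
- r.read_camera(name): name is "side" or "top" or "wrist"; returns the picture (480x640x3 uint8, red, green, blue); there is no depth.
- r.camera_params(name): a dict with "camera_matrix" (3x3 intrinsics, pixels), "world_from_camera" (4x4, takes a point from camera to world coordinates); the wrist camera has in their place "hand_eye" (4x4, takes a point from camera to tool coordinates, whose origin is the TCP and whose axes are the flange's). Camera axes: x right, y up, looking along -z (the intrinsics and any distortion apply to the point x, -y, -z); pixel columns grow to the right and rows downward; lengths in m; the calibration is good to about 2 mm. A picture is of the moment at which its call begins: read the wrist's pose just before it. camera_params takes no time and is no camera call.
- r.job_done(): hands the job in; it is judged then, once.
The state is a dict: "time_s": time; "joint_pos": joint angles; "qd": joint speeds; "joint_efforts": joint torques, N m; "tcp_pos": TCP position; "tcp_rot": TCP orientation; "wrist_force": force on the tool from outside, world axes, zero at the start; "wrist_torque": the same for the moment, N m; "width": opening from 0.0 (shut) to 1.0 (fully open); "grip_force": force on a finger pad.
Only numpy, scipy, OpenCV 4.12 (cv2) and the standard library are available. Lean on these libraries where they do the work, as an engineer would, in place of code of your own. Each camera call takes 0.05 s, during which the arm holds its last target. There are 200 camera calls.

## Task

The sample reader's carriage has to come out so that the next vial can be loaded. Slide the safety catch on top of the reader fully open so that it uncovers the release button, then press the button down until the sample carriage springs out of the front, and let go of it; leave the catch open, the carriage out, and the other things where they stand.

Things in the scene. Friction and masses are not known exactly. Their poses are not given: they have to be found in the camera images.
- reader: the sample reader, a white bench instrument fixed to the worktop, 150 x 190 mm, deck 80 mm high, with two grey rails on the deck. Origin: centre of its underside. x points from its front (where the carriage is) to its back, y to the left of someone facing its front, z up; its yaw varies by up to 0.45 rad
- catch (a joint): travel of the safety catch along the rails, in the reader's +y direction (to the left of someone facing the reader's front): 0 covers the release button, 0.060 m is fully open against its stop. It starts at 0 to 0.008, slides with about 1.5 N of friction and stays where it is left
- catch_tab (a point): centre of the upright tab on the safety catch. The catch is a bare dark-metal plate 60 (x) x 56 (y) x 4 mm, underside 93 mm above the worktop; the tab is in its middle, 36 mm along the reader's x, 10 mm thick along y, and reaches up to 127 mm above the worktop (this point is 112 mm up, 15 mm below the tab's top edge; the plate's top is at 97 mm, the rails' tops at 100.5 mm). The tab can be pinched across its 10 mm or pushed
- button_top (a point): centre of the top of the release button, a round grey push button 30 mm across, midway between the rails (56 mm of clear width between them), at x = 0, y = -30 mm of the reader. Its top is 90 mm above the worktop, 3 mm below the closed catch; with the catch fully open its middle is 32 mm from the plate's near edge and 60 mm from the middle of the tab
- release (a joint): travel of the release button, 0 up to 0.006 m fully down; a spring of 1.6 N (up) to 4 N (down) lifts it again. From about 4 mm down it lets the carriage go
- carriage (a joint): travel of the sample carriage, a drawer 76 mm wide in the lower front of the reader with a round vial well in it: 0 locked in, 0.050 m fully out towards the reader's -x. Once let go a spring drives it out by itself within about 1 s
- sample_pot_mid (a point): bystander, to be left alone: sample pot, clear with a white lid, 43 mm across, 48 mm tall; this point is its centre, half-way up
- vial_b_mid (a point): bystander, to be left alone: small white-capped vial, 17 mm across, 46 mm tall; this point is its centre, half-way up
- beaker_small_mid (a point): bystander, to be left alone: small clear beaker, 48 x 55 mm, 60 mm tall; this point is its centre, half-way up
- masking_tape_mid (a point): bystander, to be left alone: roll of masking tape, 98 mm across, 25 mm tall; this point is its centre, half-way up
Not all that is in view belongs to the job. There is more than one size of the reader; the job needs the largest.

How it is judged:
On the way, in this order (a step that is already met when the one before it is completed fails the run):
1. the safety catch is slid fully open (at least 50 of its 60 mm) while the button is still up and the carriage still locked in (value of joint catch above 0.05 m and value of joint release below 0.002 m and value of joint carriage below 0.005 m), for 0.2 s.
2. with the catch open, the button is pressed at least 3 of its 6 mm (value of joint catch above 0.05 m and value of joint release above 0.003 m), for 0.05 s.
At the end, for the whole second after the job is handed in: The carriage is out by at least 44 of its 50 mm and at rest, the catch is open by at least 50 of its 60 mm, and the button is up again (within 1.5 mm) (value of joint catch above 0.05 m and value of joint release below 0.0015 m and value of joint carriage above 0.044 m and velocity of joint carriage below 0.02 m/s); the robot touches nothing.
It fails at once if the sample pot is moved by more than 25 mm (distance of sample_pot_mid from where it was at the start of the episode above 0.025 m).
It fails at once if the vial is moved by more than 25 mm (distance of vial_b_mid from where it was at the start of the episode above 0.025 m).
It fails at once if the beaker is moved by more than 25 mm (distance of beaker_small_mid from where it was at the start of the episode above 0.025 m).
It fails at once if the masking tape is moved by more than 25 mm (distance of masking_tape_mid from where it was at the start of the episode above 0.025 m).
It fails at once if the button is pressed by 3 mm or more before the catch is open (value of joint release above 0.003 m and value of joint catch below 0.045 m).
It also fails if it takes over 40 s, if anything falls off the work surface, if the arm or the gripper's body presses on something with over 40 N, if the wrist force passes 120 N, or if a joint passes its speed limit or range.

## Working session

There is one attempt and no reset: what is moved stays moved. The work goes in short steps, Python scripts to look and compute and a tool call to move; the robot and the scene stay as the last step left them, time stands still between calls to the robot, and variables do not carry over. Pictures are saved under pics/ and viewed, at most 10 in all, crops included, and the job is handed in when it is done.

Besides the shell and the picture viewer there is one more tool, called after "Call:" as name(argument=value, ...) on one line, values as JSON. carry_out: Moves the arm, as the interface text tells. Its arguments: {"type":"object","properties":{"motion":{"type":"array"},"squeeze":{"type":"number"}},"required":["motion"]}

```bash
mkdir -p pics; cat > h.py <<'E'
import numpy as np, cv2
from station import r
def save(n,f):
    im=r.read_camera(n); cv2.imwrite('pics/'+f,im[:,:,::-1]); return im
def cam(n):
    p=r.camera_params(n); K=np.array(p['camera_matrix'])
    if 'world_from_camera' in p: T=np.array(p['world_from_camera'])
    else:
        o=r.get_obs(); T=np.eye(4); T[:3,:3]=o['tcp_rot']; T[:3,3]=o['tcp_pos']; T=T@np.array(p['hand_eye'])
    return K,T,p
def ray(K,T,u,v,z):
    d=np.linalg.solve(K,[u,v,1.]); d=T[:3,:3]@(d*[1,-1,-1]); o=T[:3,3]
    return o+d*(z-o[2])/d[2]
def proj(K,T,P):
    c=(np.linalg.inv(T)@np.append(P,1))[:3]*[1,-1,-1]; q=K@c; return q[:2]/q[2]
E
python3 - <<'E'
from h import *
o=r.get_obs(); print({k:np.round(v,3).tolist() for k,v in o.items()})
for n in ('top','side'):
    save(n,n+'0.png'); K,T,p=cam(n); print(n,list(p),K.round(1).tolist(),T.round(3).tolist())
print(r.camera_params('wrist'))
E
```

```text
{'time_s': 0.0, 'joint_pos': [1.102, 0.277, -0.028, 1.268, -0.0, 1.467], 'qd': [-0.001, 0.0, 0.001, -0.0, -0.002, 0.0], 'joint_efforts': [-0.002, -44.551, 29.52, 0.016, -0.0, -0.0], 'tcp_pos': [0.223, 0.583, 0.303], 'tcp_rot': [[-0.934, 0.358, -0.001], [0.358, 0.934, -0.002], [0.0, -0.002, -1.0]], 'wrist_force': [0.216, 0.181, 0.107], 'wrist_torque': [-0.044, -0.014, -0.006], 'grip_force': 0.0, 'width': 1.0}
top ['camera_matrix', 'world_from_camera'] [[520.4, 0.0, 315.5], [0.0, 520.4, 236.5], [0.0, 0.0, 1.0]] [[-0.021, 0.997, -0.08, 0.459], [-1.0, -0.022, -0.015, 0.028], [-0.017, 0.079, 0.997, 1.102], [0.0, 0.0, 0.0, 1.0]]
side ['camera_matrix', 'world_from_camera'] [[488.5, 0.0, 315.5], [0.0, 488.5, 241.0], [0.0, 0.0, 1.0]] [[0.696, 0.444, -0.565, 0.068], [-0.718, 0.404, -0.567, -0.453], [-0.024, 0.8, 0.599, 0.593], [0.0, 0.0, 0.0, 1.0]]
{'camera_matrix': array([[382.42177996,   0.        , 324.81156764],
       [  0.        , 382.42177996, 236.55913153],
       [  0.        ,   0.        ,   1.        ]]), 'hand_eye': array([[ 8.42182328e-05,  9.63731786e-01,  2.66872698e-01,
         6.83868658e-02],
       [ 9.99999451e-01, -3.60016893e-04,  9.84520105e-04,
        -1.38121506e-03],
       [ 1.04489200e-03,  2.66872468e-01, -9.63731287e-01,
        -6.90693022e-02],
       [ 0.00000000e+00,  0.00000000e+00,  0.00000000e+00,
         1.00000000e+00]])}
```

View pics/top0.png

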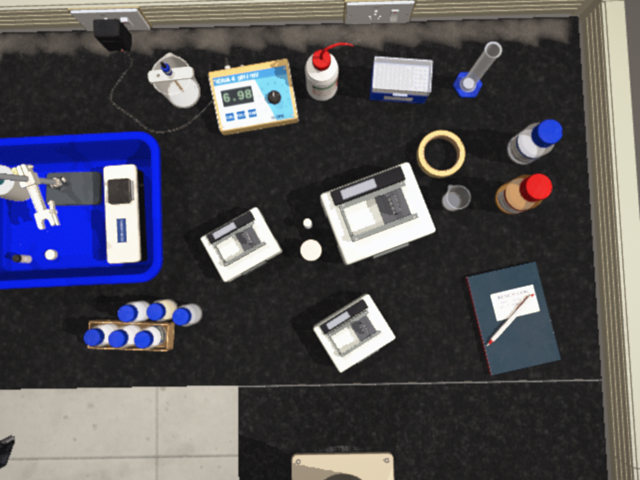

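View pics/side0.png

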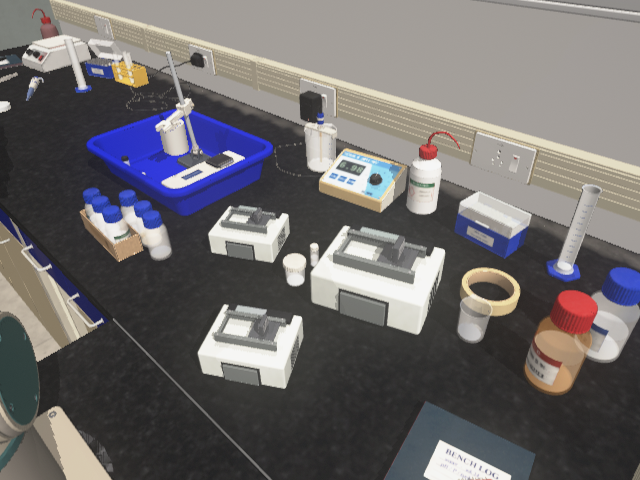

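The top view shows three readers: a large one at (378,213), and two small ones at (240,244) and (354,332). The job needs the largest, (378,213), which has its dark catch at about (392,208) on the right-hand side. The tape at (441,154), beaker at (456,197), pot at (311,250) and vial at (307,223) stand round it. I'll check the choice in a close crop and measure it.

```bash
python3 - <<'E'
from h import *
im=cv2.imread('pics/top0.png'); K,T,_=cam('top')
cv2.imwrite('pics/c.png',cv2.resize(im[150:275,300:450],None,fx=5,fy=4.8*5/4.8,interpolation=cv2.INTER_CUBIC)[:600])
m=(im.min(2)>150).astype('uint8'); m[:, :318]=0; m[:,445:]=0; m[:160]=0; m[270:]=0
m=cv2.morphologyEx(m,cv2.MORPH_OPEN,np.ones((3,3)))
cs=max(cv2.findContours(m,0,2)[0],key=cv2.contourArea)
hull=cv2.convexHull(cs)[:,0]
P=np.array([ray(K,T,u,v,.08)[:2] for u,v in hull])*1000
rc=cv2.minAreaRect(P.astype('float32')); print(rc); print(cv2.boxPoints(rc).round())
E
```

```text
((584.8795776367188, -80.3271713256836), (149.33297729492188, 188.80589294433594), 19.399045944213867)
[[ 483.  -16.]
 [ 546. -194.]
 [ 687. -145.]
 [ 624.   34.]]
```

View pics/c.png

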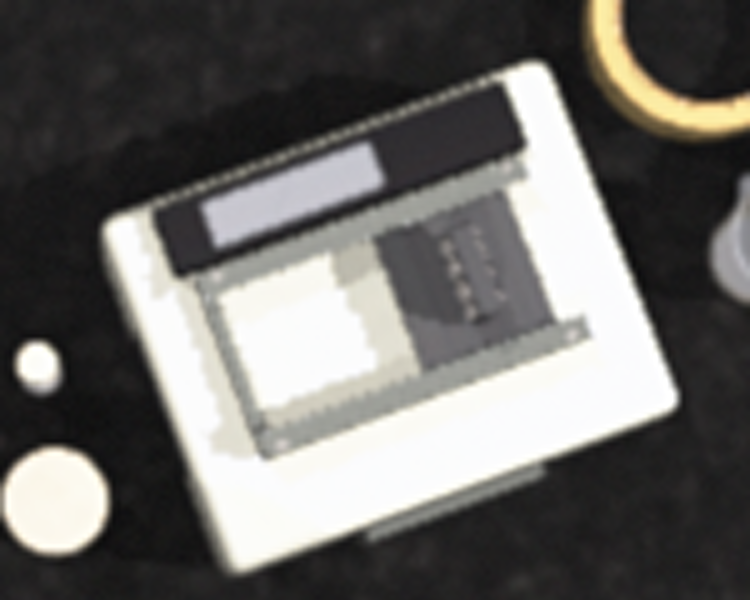

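The crop confirms the choice: the largest reader, whose deck outline fits 149 x 189 mm. Its centre is (585,-80) mm and its yaw is 19.4°. The catch (dark plate, right end of the rails) is closed and its tab is near crop pixel (475,265). I'll go above the place where the push starts, with the fingers shut.

Call:
carry_out(motion=[{"claw": 0,"offset": [24,-45,0],"angular": [0,0,-3]},{"claw": 0,"offset": [48,-90,0],"angular": [0,0,-6]},{"claw": 0,"offset": [72,-136,0],"angular": [0,0,-9]},{"claw": 0,"offset": [96,-182,0],"angular": [0,0,-12]},{"claw": 0,"offset": [120,-228,0],"angular": [0,0,-15]},{"claw": 0,"offset": [146,-275,0],"angular": [0,0,-18]},{"claw": 0,"offset": [172,-325,0],"angular": [0,0,-22]},{"claw": 0,"offset": [200,-378,0],"angular": [0,0,-26]}])

```text
time_s: 1.1
tcp_pos: [0.4238, 0.204, 0.3036]
tcp_rot: [[-0.681, 0.732, -0.0], [0.732, 0.681, 0.0], [0.0, -0.0, -1.0]]
wrist_force: [0.9, 1.2, 0.7]
width: -0.0
grip_force: 0.0
```

Call:
carry_out(motion=[{"claw": 0,"offset": [24,-45,0],"angular": [0,0,-3]},{"claw": 0,"offset": [48,-90,0],"angular": [0,0,-6]},{"claw": 0,"offset": [72,-136,0],"angular": [0,0,-9]},{"claw": 0,"offset": [96,-182,0],"angular": [0,0,-12]},{"claw": 0,"offset": [120,-228,0],"angular": [0,0,-15]},{"claw": 0,"offset": [150,-282,0],"angular": [0,0,-19]},{"claw": 0,"offset": [181,-340,0],"angular": [0,0,-24]},{"claw": 0,"offset": [181,-340,0],"angular": [0,0,-24]}])

```text
time_s: 2.1
tcp_pos: [0.6059, -0.1381, 0.3028]
tcp_rot: [[-0.322, 0.947, -0.0], [0.947, 0.322, -0.001], [-0.001, -0.0, -1.0]]
wrist_force: [-0.3, 1.8, -0.5]
width: -0.0
grip_force: 0.0
```

```bash
python3 - <<'E'
from h import *
K,T,_=cam('wrist'); save('wrist','w1.png'); o=r.get_obs(); print(o['tcp_pos'],o['tcp_rot'],o['width'],o['wrist_force'])
a=np.radians(19.4); R=np.array([[np.cos(a),-np.sin(a)],[np.sin(a),np.cos(a)]])
for n,x,y,z in (('tabtop',0,-30,.127),('deck LF',-75,95,.08),('deck RF',-75,-95,.08),('deck LB',75,95,.08),('deck RB',75,-95,.08)):
    p=np.array([.585,-.080])+R@[x/1e3,y/1e3]; print(n,p,proj(K,T,[*p,z]).round())
E
```

```text
[ 0.60502713 -0.13645217  0.30282217] [[-3.23702265e-01  9.46158166e-01 -1.25217093e-03]
 [ 9.46158699e-01  3.23702927e-01  3.62688103e-04]
 [ 7.48491707e-04 -1.06734946e-03 -9.99999150e-01]] -0.0011219870795768747 [-0.2719483  -0.25164904 -0.22178285]
tabtop [ 0.59496483 -0.10829668] [326. 187.]
deck LF [ 0.48270299 -0.01530593] [213.  -7.]
deck RF [ 0.54581361 -0.19451824] [234. 260.]
deck LB [0.62418639 0.03451824] [436. -10.]
deck RB [ 0.68729701 -0.14469407] [420. 258.]
```

View pics/w1.png

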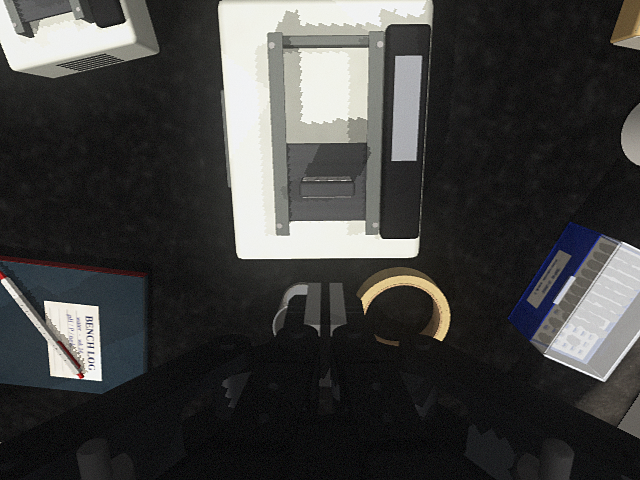

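The wrist view shows the tab's top at (327,188), and my estimate projects to (326,187), so the pose is good. Next I go down beside the tab and push it.

Call:
carry_out(motion=[{"claw": 0,"offset": [0,0,-30]},{"claw": 0,"offset": [0,0,-65]},{"claw": 0,"offset": [0,0,-95]},{"claw": 0,"offset": [0,0,-115]},{"claw": 0,"offset": [0,0,-124]},{"claw": 0,"offset": [0,0,-124]}])

```text
invalid input
```

Call:
carry_out(motion=[{"claw": 0,"offset": [-3,8,0]},{"claw": 0,"offset": [-5,15,0]},{"claw": 0,"offset": [-8,23,0]},{"claw": 0,"offset": [-11,31,0]},{"claw": 0,"offset": [-14,39,0]},{"claw": 0,"offset": [-17,47,0]},{"claw": 0,"offset": [-20,56,0]},{"claw": 0,"offset": [-22,63,0]}])

```text
invalid input
```

The rows need "angular" as well.

Call:
carry_out(motion=[{"claw": 0,"offset": [0,0,-30],"angular": [0,0,0]},{"claw": 0,"offset": [0,0,-65],"angular": [0,0,0]},{"claw": 0,"offset": [0,0,-95],"angular": [0,0,0]},{"claw": 0,"offset": [0,0,-115],"angular": [0,0,0]},{"claw": 0,"offset": [0,0,-124],"angular": [0,0,0]},{"claw": 0,"offset": [0,0,-124],"angular": [0,0,0]}])

```text
time_s: 2.9
tcp_pos: [0.6039, -0.1334, 0.1795]
tcp_rot: [[-0.327, 0.945, -0.001], [0.945, 0.327, 0.001], [0.001, -0.001, -1.0]]
wrist_force: [0.0, -0.5, -0.3]
width: 0.005
grip_force: 0.0
```

Call:
carry_out(motion=[{"claw": 0,"offset": [-3,8,0],"angular": [0,0,0]},{"claw": 0,"offset": [-5,15,0],"angular": [0,0,0]},{"claw": 0,"offset": [-8,23,0],"angular": [0,0,0]},{"claw": 0,"offset": [-11,31,0],"angular": [0,0,0]},{"claw": 0,"offset": [-14,39,0],"angular": [0,0,0]},{"claw": 0,"offset": [-17,47,0],"angular": [0,0,0]},{"claw": 0,"offset": [-20,56,0],"angular": [0,0,0]},{"claw": 0,"offset": [-22,63,0],"angular": [0,0,0]}])

```text
time_s: 3.9
tcp_pos: [0.582, -0.0707, 0.1798]
tcp_rot: [[-0.326, 0.945, -0.001], [0.945, 0.326, -0.0], [0.0, -0.001, -1.0]]
wrist_force: [-0.1, -1.2, 1.3]
width: 0.002
grip_force: 0.9
```

Call:
carry_out(motion=[{"claw": 0,"offset": [-0.7,2,0],"angular": [0,0,0]},{"claw": 0,"offset": [-1.3,4,0],"angular": [0,0,0]},{"claw": 0,"offset": [-1.3,4,0],"angular": [0,0,0]}])

```text
time_s: 4.28
tcp_pos: [0.5809, -0.0673, 0.1797]
tcp_rot: [[-0.326, 0.945, -0.001], [0.945, 0.326, 0.0], [0.0, -0.001, -1.0]]
wrist_force: [-0.5, -0.7, 0.4]
width: 0.001
grip_force: 0.6
```

```bash
python3 - <<'E'
from h import *
K,T,_=cam('wrist'); im=save('wrist','w2.png'); o=r.get_obs(); print(o['tcp_pos'],o['wrist_force'])
im=save('top','t2.png')[150:275,300:450]
cv2.imwrite('pics/t2c.png',cv2.resize(im[:,:,::-1],None,fx=4,fy=4,interpolation=cv2.INTER_CUBIC))
E
```

```text
[ 0.5809547  -0.06733875  0.17963435] [-0.12966507 -1.90290343  0.29190811]
```

View pics/w2.png

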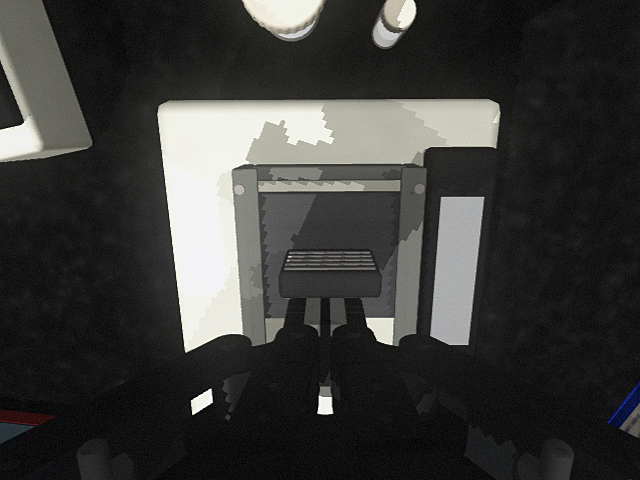

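The catch's plate has nearly reached the end bar (plate edge at row 192, bar at row 180), and the fingers are on the tab. I'll push a little further until I feel the stop.

Call:
carry_out(motion=[{"claw": 0,"offset": [-0.7,2,0],"angular": [0,0,0]},{"claw": 0,"offset": [-1,3,0],"angular": [0,0,0]},{"claw": 0,"offset": [-1,3,0],"angular": [0,0,0]}])

```text
time_s: 4.75
tcp_pos: [0.5808, -0.0667, 0.1798]
tcp_rot: [[-0.325, 0.946, 0.001], [0.946, 0.325, -0.006], [-0.006, -0.001, -1.0]]
wrist_force: [1.3, -9.0, -2.8]
width: -0.003
grip_force: 4.2
```

The catch is on its stop (9 N). I'll back off to over the button.

Call:
carry_out(motion=[{"claw": 0,"offset": [2,-6,0],"angular": [0,0,0]},{"claw": 0,"offset": [7,-22,0],"angular": [0,0,0]},{"claw": 0,"offset": [14,-44,0],"angular": [0,0,0]},{"claw": 0,"offset": [14,-44,0],"angular": [0,0,0]},{"claw": 0,"offset": [14,-44,0],"angular": [0,0,0]}])

```text
time_s: 5.38
tcp_pos: [0.5942, -0.1088, 0.1797]
tcp_rot: [[-0.326, 0.946, -0.0], [0.946, 0.326, 0.001], [0.001, -0.0, -1.0]]
wrist_force: [0.2, -0.7, 0.4]
width: 0.002
grip_force: 0.0
```

```bash
python3 - <<'E'
from h import *
o=r.get_obs(); print(o['tcp_pos'],o['wrist_force'])
save('wrist','w3.png')
E
```

```text
[ 0.59421211 -0.10876254  0.17974597] [ 0.18104721 -0.70347444  0.40407779]
```

View pics/w3.png

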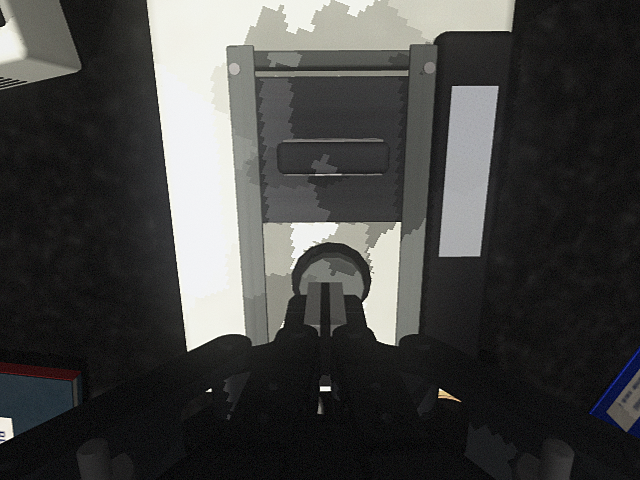

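The catch stands open with its plate edge at row 222. The button, centred near (331,283), is right under the shut fingers, midway between the rails. Next I press it.

Call:
carry_out(motion=[{"claw": 0,"offset": [0,0,-8],"angular": [0,0,0]},{"claw": 0,"offset": [0,0,-14],"angular": [0,0,0]},{"claw": 0,"offset": [0,0,-18],"angular": [0,0,0]},{"claw": 0,"offset": [0,0,-21.5],"angular": [0,0,0]},{"claw": 0,"offset": [0,0,-21.5],"angular": [0,0,0]},{"claw": 0,"offset": [0,0,-21.5],"angular": [0,0,0]}])

```text
time_s: 6.18
tcp_pos: [0.5942, -0.1083, 0.1586]
tcp_rot: [[-0.326, 0.945, -0.0], [0.945, 0.326, 0.0], [0.0, -0.0, -1.0]]
wrist_force: [-1.4, 0.5, 3.3]
width: -0.002
grip_force: 1.5
```

```bash
python3 - <<'E'
from h import *
o=r.get_obs(); print(o['tcp_pos'],o['wrist_force'])
im=save('side','s3.png')[190:350,270:470]
cv2.imwrite('pics/s3c.png',cv2.resize(im[:,:,::-1],None,fx=3,fy=3))
E
```

```text
[ 0.59419594 -0.10825417  0.15856853] [-1.43628315  0.47023454  3.32807118]
```

View pics/s3c.png

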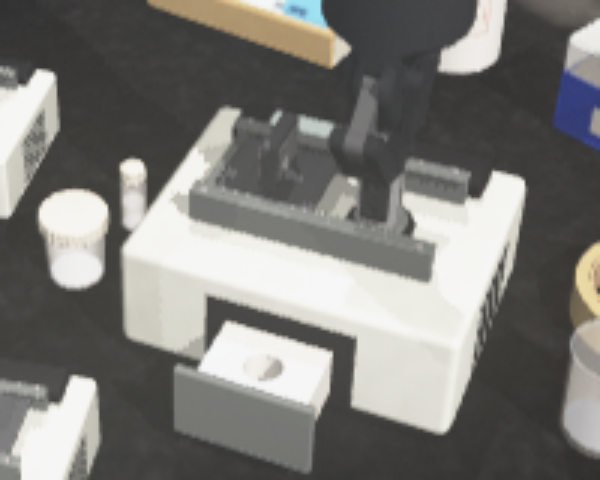

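The side view shows the carriage out, with its front at crop (245,415), and the catch open. Force is 3.3 N, so the button is almost fully down. I'll let it go by going straight up.

Call:
carry_out(motion=[{"claw": 0,"offset": [0,0,10],"angular": [0,0,0]},{"claw": 0,"offset": [0,0,30],"angular": [0,0,0]},{"claw": 0,"offset": [0,0,60],"angular": [0,0,0]},{"claw": 0,"offset": [0,0,90],"angular": [0,0,0]},{"claw": 0,"offset": [0,0,120],"angular": [0,0,0]},{"claw": 0,"offset": [0,0,120],"angular": [0,0,0]},{"claw": 0,"offset": [0,0,120],"angular": [0,0,0]},{"claw": 0,"offset": [0,0,120],"angular": [0,0,0]}])

```text
time_s: 7.22
tcp_pos: [0.5935, -0.1082, 0.2768]
tcp_rot: [[-0.326, 0.945, -0.003], [0.945, 0.326, 0.001], [0.001, -0.002, -1.0]]
wrist_force: [-1.0, -1.0, 0.1]
width: -0.0
grip_force: 0.0
```

```bash
python3 - <<'E'
from h import *
im=save('side','s4.png')[190:350,270:470]
cv2.imwrite('pics/s4c.png',cv2.resize(im[:,:,::-1],None,fx=3,fy=3))
E
```

```text
(no output)
```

View pics/s4c.png

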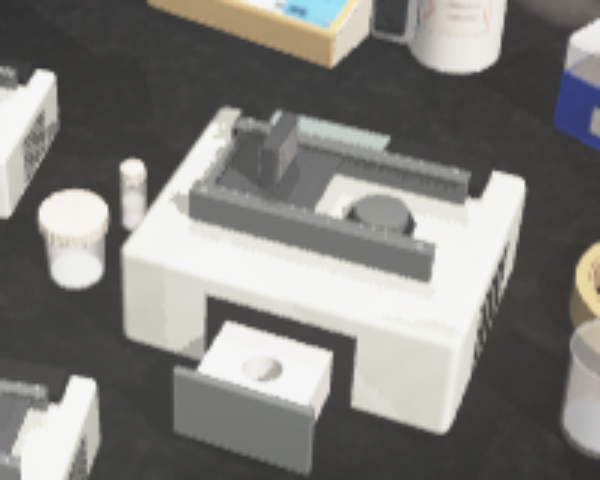

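The catch is open (tab at crop (280,150)), the button is up (380,215) and the carriage is fully out. The bystanders in the crop haven't moved and the gripper is clear.

```bash
python3 -c "from station import r; print(r.job_done())"
```

```text
the job is handed in; nothing more can be done
None
```

The job is handed in: the catch is open against its stop, the button was pressed and let go, the carriage is out, and I saw no bystander moved; the hand-in returned no verdict.

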